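# Close up the ingredient case

## Task

Close up the steel ingredient case on the bench: hook the loose cover's two tongues under the lip at the end of the case and swing it down until it lies flat in its bay, then push the sliding door along its track until it is fully shut, without slamming it. Leave the other things on the bench where they are.

Things in the scene. Friction and masses are not known exactly. Their poses are not given: they have to be found in the camera images.
- case: Fixed steel ingredient case, 190 mm (x) by 465 mm long (y -235 to 230 mm). Origin on the table under it; x away from the robot, y along the door's track. Seat level (tops of the long walls) z = 100 mm. The +y end is the open cover bay, from the crossbar to the end wall (inner face y = 215 mm), between cheeks 176 mm apart and 10 mm high. The door lies over the rest.
- crossbar (a point): Middle of the top of the crossbar, a steel bar across the case that bounds the bay: case y = 73 mm, z = 112 mm (12 mm above the seat level). The bar is 10 mm thick (y 68 to 78 mm). Axes as the case.
- lip_mouth (a point): Middle of the slot mouth under the flat lip on the end wall: case x 0, y 197 mm, z 107 mm. Axes as the case. The slot is 14 mm high (from the seat level up to the lip's underside), 18 mm deep towards case +y, where the end wall closes it, and as wide as the bay. The lip's top is 119 mm above the table.
- cover_grip (a point): Loose cover, flat on the table, rib up: metal plate 5 mm thick, 164 mm (x) by 131 mm (y), 0.15-0.31 kg, with a dark upright grip rib in its middle: 90 mm along x, 12 mm thick in y, 36 mm tall. The point is the rib's centre, 23 mm above the underside (rib top 41 mm). Seated: underside level at seat level, axes along the case's, tongue tips some 3 mm (0-6) from the end wall.
- cover_tongues (a point): Middle between the tips of the cover's two tongues, on its underside, 65.5 mm along cover +y from its middle; axes as the cover. Tongues: 40 mm wide, 20 mm long (within the 131 mm), 5 mm thick, at x = -50 and 50 mm. The crossbar and lip keep the cover from going in flat: tongues first, with the plain edge raised some 6 to 15 degrees.
- cover_plain_edge (a point): Middle of the cover's plain edge, on the underside: 65.5 mm along the cover's -y from its middle. Axes as the cover. Seated, it lies just on the bay's side of the crossbar.
- door (a joint): The sliding door, a metal plate 180 x 170 mm, top 119 mm above the table. In m: 0 fully shut (its down-turned edge against the crossbar, end of the track), to 0.14 open, towards case -y; push it towards +y to shut. Takes 3 to 6 N, stays where left. Shut, its edge reaches over the crossbar and 14 mm over the bay, above the seated cover; a cover not down stops it.
- door_pull (a point): Centre of the door's pull: a dark upright strip on top of the door, 90 mm along case x, 6 mm thick in y, rising 25 mm above the door's top (its centre 131.5 mm above the table). With the door shut it is at case y = -18 mm. Axes as the case.
- jar: Bystander, leave in place: glass jar with a steel lid, 70 mm across, 90 mm tall. Origin at the centre of its underside.
- tub: Bystander, leave in place: open white plastic tub, 120 mm across, 140 mm tall. Origin at the centre of its underside.
- cutter: Bystander, leave in place: thin round steel pastry cutter, 70 mm across, 45 mm tall, open at both ends. Origin at the centre of its underside.

How it is judged (in metres and radians):
On the way, in this order (a step that is already met when the one before it is completed fails the run):
1. the cover lies flat in its bay with its tongues under the lip (y of cover_tongues in the frame of case above 0.203 m and z of cover_tongues in the frame of case between 0.094 and 0.105 m and x of cover_tongues in the frame of case between -0.015 and 0.015 m and z of cover_plain_edge in the frame of case between 0.094 and 0.105 m and y of cover_plain_edge in the frame of case above 0.074 m and angle between cover_grip's own z axis and vertical below 0.05 rad), for 0.2 s.
2. the door is fully shut over the seated cover (all of step 1 and value of joint door below 0.003 m), for 0.2 s.
At the end, for the whole second after the job is handed in: The cover lies flat in its bay (both edges within 6 mm below and 5 mm above the seat level, tilt under 0.05 rad), tongues at least 6 mm under the lip and within 15 mm of the middle sideways, plain edge clear of the crossbar on the bay's side, and the door is within 3 mm of fully shut (all of step 2); the robot touches nothing.
It fails at once if the door is slammed (closing faster than 0.4 m/s) (velocity of joint door below -0.4 m/s).
It fails at once if another thing on the bench is shifted by more than 40 mm (distance of any of jar, tub, cutter from where it was at the start of the episode above 0.04 m).
It also fails if it takes over 48 s, if anything falls off the work surface, if the arm or the gripper's body presses on something with over 40 N, if the wrist force passes 120 N, or if a joint passes its speed limit or range.

## Robot

A 6-joint arm with a two-finger parallel gripper is mounted at the origin on the work surface. World frame = base frame: x ahead of the robot, y to its left, z up, the work surface at z = 0. Lengths are in mm, angles in rad, forces in N, time in s.
With the tool pointing down it reaches from about 275 to 1000 mm from the base axis. Payload 8.4 kg.
Tool frame: the origin (TCP) lies midway between the tips of the shut fingers; the grasp point (between the pads) lies 19 mm behind it; z points along the fingers, y is the line along which they close (so a half turn about z gives the same grasp; the last joint's range is limited). The gripper opens to 85 mm and grips with 20 to 120 N. Pads are 22 mm wide; open, the fingers measure 114 mm over their backs; the gripper's body (76 mm by 85 mm) begins 54 mm behind the grasp point. The pads swing forward as they close: fully open they stand 13 mm farther back than shut.
Start: joints at [-1.29, 0.353, 1.633, -0, 1.155, -0.002], TCP at [174.402, -600.177, 231.281] pointing down, gripper open.
Joint ranges: [-2.63, 2.63], [-0.92, 2.1], [0.06, 2.66], [-1.3, 4.44], [0, 2.69], [-3.02, 3.02]. Speed limits (rad/s): [2.22, 2.22, 2.79, 3.14, 3.14, 3.14].

## Interface

Orientations are given as [roll, pitch, yaw] about the fixed x, y, z axes, in that order (R = Rz(yaw) Ry(pitch) Rx(roll)).
In Python, from rig import monitor, imaging, r gives the robot as it stands.
- The arm moves only by the tool drive_tool, never from a script. Its argument "plan" is a list of rows, each an object of numbers: "x", "y", "z": the shift along the tool's x, y, z in units of 50 mm (1.0 is 50 mm); "ax", "ay", "az": the turn, a rotation vector about the tool's x, y, z in units of 6 degrees (1.0 is 6 degrees); "hand": the finger opening in mm, from 0 to 85.4. In form: [{"x": .., "y": .., "z": .., "ax": .., "ay": .., "az": .., "hand": ..}, ...]. A call has 1 to 8 rows; each row is the pose to reach, as a shift and turn from the pose commanded when the call began, along the tool's axes at that moment; what a row does not reach only later rows make up. A row lasts 1/10 s, in which the tool goes at most 50 mm and 8.59 degrees, less where a joint would pass 70% of its speed; a pose out of reach is approached as far as the arm can. A call with a gripper value outside its range is refused whole. The fingers move at their own pace and stop on an object; "grip_force" is the grip in N (left out, the last holds). Time passes only in rows, so rows that repeat a pose let the fingers close. It gives the time, the measured TCP pose, the force, the opening and the grip force at its end, in the units of the state.
- monitor.sense(): the state, without advancing time (a new reading comes with each control period).
- imaging.grab_frame(name): name is "side" or "top"; returns the picture (480x640x3 uint8, red, green, blue); there is no depth.
- imaging.camera_info(name): a dict with "mtx" (3x3 intrinsics, pixels), "R" (3x3) and "t" (3): a world point X has camera coordinates R X + t. Camera axes: x right, y down, z forward; pixel columns grow to the right and rows downward; lengths in mm; the calibration is good to about 2 mm. A picture is of the moment at which its call begins. camera_info takes no time and is no camera call.
- r.sign_off(): hands the job in; it is judged then, once.
The state is a dict: "clock": time; "qpos": joint angles; "qvel": joint speeds; "joint_efforts": joint torques, N m; "eef_pos": TCP position; "tcp_rot": TCP orientation; "contact_force": force on the tool from outside, world axes, zero at the start; "wrist_torque": the same for the moment, N m; "opening": opening from 0.0 (shut) to 1.0 (fully open); "grasp_force": force on a finger pad.
Only numpy, scipy, OpenCV 4.12 (cv2) and the standard library are available. Lean on these libraries where they do the work, as an engineer would, in place of code of your own. Each camera call takes 0.05 s, during which the arm holds its last target. There are 200 camera calls.

## Working session

There is one attempt and no reset: what is moved stays moved. The work goes in short steps, Python scripts to look and compute and a tool call to move; the robot and the scene stay as the last step left them, time stands still between calls to the robot, and variables do not carry over. Pictures are saved under pics/ and viewed, at most 10 in all, crops included, and the job is handed in when it is done.

Besides the shell and the picture viewer there is one more tool, called after ">>>" as name([rows], argument=value, ...), one row to a line, values as JSON. drive_tool: Moves the arm, as the interface text tells. Its arguments: {"type":"object","properties":{"plan":{"type":"array","items":{"type":"object","properties":{"x":{"type":"number"},"y":{"type":"number"},"z":{"type":"number"},"ax":{"type":"number"},"ay":{"type":"number"},"az":{"type":"number"},"hand":{"type":"number"}}}},"grip_force":{"type":"number"}},"required":["plan"]}

```bash
mkdir -p pics; ls; python3 - <<'E'
from rig import monitor, imaging, r
import cv2
for n in ("side","top"):
    im=imaging.grab_frame(n); cv2.imwrite(f"pics/{n}0.png",im[:,:,::-1])
    c=imaging.camera_info(n); print(n,c)
print(monitor.sense())
E
```

```text
pics
side {'mtx': array([[553.90586641,   0.        , 321.60218193],
       [  0.        , 553.90586641, 238.67407103],
       [  0.        ,   0.        ,   1.        ]]), 'R': array([[-0.97412496, -0.2259248 ,  0.00620923],
       [-0.16705848,  0.70126214, -0.6930533 ],
       [ 0.15222363, -0.67615782, -0.7208596 ]]), 't': array([ 475.2248685 ,  137.20971716, 1453.42022154])}
top {'mtx': array([[522.38516841,   0.        , 320.23436227],
       [  0.        , 522.38516841, 239.52528259],
       [  0.        ,   0.        ,   1.        ]]), 'R': array([[ 0.02598936, -0.99961959, -0.009232  ],
       [-0.99087676, -0.02453817, -0.13251842],
       [ 0.13224147,  0.01259184, -0.99113755]]), 't': array([  14.14795341,  488.17096149, 1745.07892822])}
{'clock': 0.1, 'qpos': array([-1.29038596e+00,  3.53598267e-01,  1.63405602e+00, -1.37997415e-05,
        1.15523722e+00, -2.33801940e-03]), 'qvel': array([-0.00023495, -0.0016766 , -0.0006689 ,  0.00017486,  0.00129472,
        0.00164211]), 'joint_efforts': array([ 5.94126268e-04, -6.06357336e+01, -3.42819786e+01, -7.88811747e-06,
        3.81856851e-03, -3.47722175e-05]), 'eef_pos': array([ 174.28396615, -599.7510176 ,  230.62626901]), 'tcp_rot': array([-3.14029378e+00,  9.58124057e-06,  2.82753972e-01]), 'contact_force': array([ 0.17761372,  0.87734995, -0.12403138]), 'wrist_torque': array([0.05748363, 0.02557655, 0.02510009]), 'grasp_force': 0.0, 'opening': 1.0007021337854145}
```

View pics/top0.png

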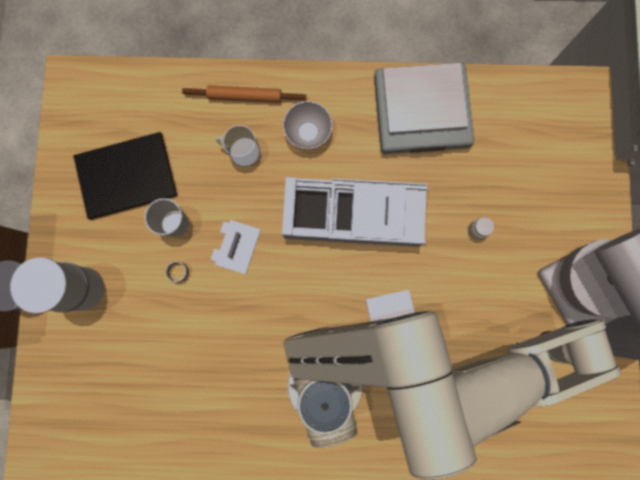

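View pics/side0.png

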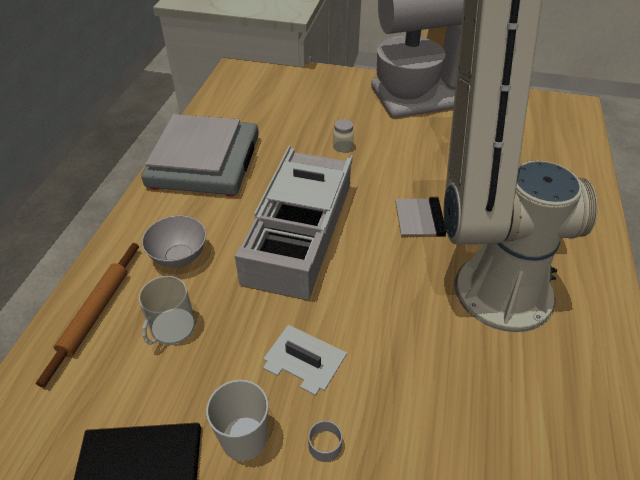

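The top view shows the case at about (285–427, 180–243), with the bay on the left (+y). The cover is at about (235, 246), rib up, with its tongues to the left. The tub is at (165, 217), the cutter at (177, 272) and the jar at (482, 228). Next I measure with colour masks.

```bash
cat > h.py <<'E'
import numpy as np, cv2
from rig import monitor, imaging, r
def ray(n,uv,z):
    c=imaging.camera_info(n); K,R,t=c["mtx"],c["R"],c["t"]
    d=R.T@np.linalg.solve(K,np.array([uv[0],uv[1],1.0])); o=-R.T@t
    return o+d*(z-o[2])/d[2]
def proj(n,X):
    c=imaging.camera_info(n); p=c["mtx"]@(c["R"]@np.asarray(X,float)+c["t"]); return p[:2]/p[2]
def tri(uv1,uv2):
    A=[];b=[]
    for n,uv in (("top",uv1),("side",uv2)):
        c=imaging.camera_info(n); d=c["R"].T@np.linalg.solve(c["mtx"],np.array([uv[0],uv[1],1.0])); d/=np.linalg.norm(d)
        P=np.eye(3)-np.outer(d,d); A.append(P); b.append(P@(-c["R"].T@c["t"]))
    return np.linalg.solve(sum(A),sum(b))
E
python3 - <<'E'
from h import *
top=cv2.imread("pics/top0.png"); side=cv2.imread("pics/side0.png")
# cover: bright unsaturated
for n,im,roi in (("top",top,(205,215,265,278)),("side",side,(255,320,352,395))):
    x0,y0,x1,y1=roi; c=im[y0:y1,x0:x1]; hsv=cv2.cvtColor(c,cv2.COLOR_BGR2HSV)
    m=((hsv[:,:,1]<60)&(hsv[:,:,2]>120)).astype(np.uint8)
    k=((hsv[:,:,2]<90)&(hsv[:,:,1]<100)).astype(np.uint8)
    for lab,mm in (("plate",m),("dark",k)):
        cs,_=cv2.findContours(mm,cv2.RETR_EXTERNAL,cv2.CHAIN_APPROX_NONE)
        b=max(cs,key=cv2.contourArea); b=b+np.array([x0,y0]); 
        print(n,lab,cv2.contourArea(b),cv2.boxPoints(cv2.minAreaRect(b)).round(1).tolist())
        if lab=="plate": print([ [ray(n,p[0],5)[:2].round(0).tolist() for p in cv2.approxPolyDP(b,2,True)]])
        else: print([ray(n,p,41)[:2].round(0).tolist() for p in cv2.boxPoints(cv2.minAreaRect(b))])
a=cv2.resize(top[165:290,200:440],None,fx=3.3,fy=3.3,interpolation=cv2.INTER_CUBIC)
cv2.imwrite("pics/c1.png",a)
b=cv2.resize(side[140:400,220:370],None,fx=2.3,fy=2.3,interpolation=cv2.INTER_CUBIC)
cv2.imwrite("pics/c2.png",b)
E
```

```text
top plate 1621.5 [[208.8000030517578, 262.20001220703125], [224.5, 216.60000610351562], [260.70001220703125, 229.0], [245.10000610351562, 274.6000061035156]]
[[[544.0, 367.0], [513.0, 375.0], [499.0, 357.0], [457.0, 369.0], [446.0, 396.0], [414.0, 401.0], [394.0, 380.0], [369.0, 282.0], [519.0, 237.0], [552.0, 332.0]]]
top dark 28.5 [[229.8000030517578, 256.6000061035156], [237.1999969482422, 234.39999389648438], [239.3000030517578, 235.10000610351562], [231.89999389648438, 257.29998779296875]]
[[421.0, 330.0], [497.0, 309.0], [495.0, 302.0], [419.0, 323.0]]
side plate 3035.5 [[259.0, 366.0], [282.0, 320.0], [346.3999938964844, 352.20001220703125], [323.3999938964844, 398.20001220703125]]
[[[518.0, 237.0], [550.0, 341.0], [539.0, 346.0], [543.0, 364.0], [509.0, 374.0], [500.0, 356.0], [442.0, 374.0], [444.0, 393.0], [410.0, 400.0], [405.0, 384.0], [392.0, 381.0], [363.0, 280.0]]]
side dark 384.0 [[282.0, 350.0], [286.79998779296875, 340.3999938964844], [323.6000061035156, 358.79998779296875], [318.79998779296875, 368.3999938964844]]
[[505.0, 331.0], [501.0, 303.0], [406.0, 332.0], [411.0, 358.0]]
```

View pics/c1.png

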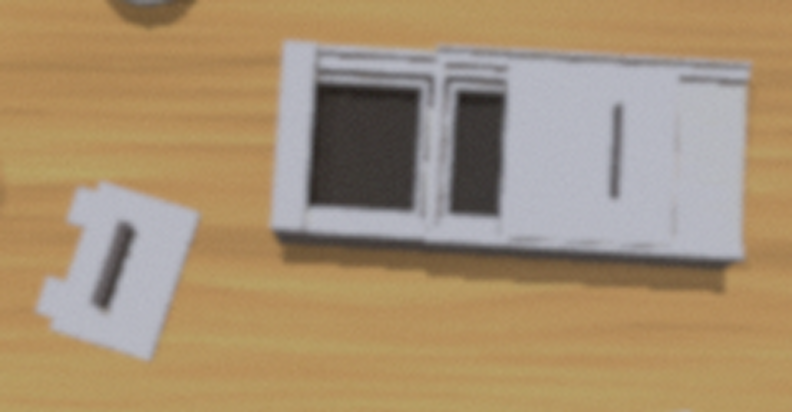

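View pics/c2.png

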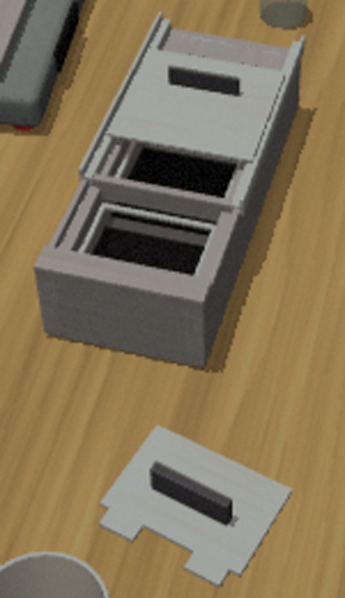

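The crops show the case's lip end corners at top-view px ≈ (286, 177) and (283, 235), and at side-view px ≈ (236, 256) and (309, 270). The pull is at top px ≈ (387, 210) and side px ≈ (309, 175). The cover centre comes out near (460, 321) with yaw ≈ -16°. Next is the case pose.

```bash
cat >> h.py <<'E'
from scipy.spatial.transform import Rotation as Rn
def togo(pos,rpy,s=None):
    s=s or monitor.sense(); R0=Rn.from_euler("xyz",s["tcp_rot"]); R1=Rn.from_euler("xyz",rpy)
    print("shift",(R0.inv().apply(np.array(pos)-s["eef_pos"])/50).round(2),"turn",(np.degrees((R0.inv()*R1).as_rotvec())/6).round(2))
def st():
    s=monitor.sense(); print(round(s["clock"],2),s["eef_pos"].round(1),s["tcp_rot"].round(3),"F",s["contact_force"].round(1),"open",round(s["opening"]*85.4,1),"gf",round(float(s["grasp_force"]),1),"q",s["qpos"].round(2)); return s
E
python3 - <<'E'
from h import *
top=cv2.imread("pics/top0.png")
P={"lipA":((286.1,177.1),(235.7,256.5)),"lipB":((282.7,235.3),(309.1,270.4)),"pull":((387,210.5),(308.7,174.8))}
for k,(a,b) in P.items(): print(k,tri(a,b).round(1), "top ray",ray("top",a,119 if k!="pull" else 144).round(1),"side ray",ray("side",b,119 if k!="pull" else 144).round(1))
# rim contour of case in top view
hsv=cv2.cvtColor(top,cv2.COLOR_BGR2HSV)
m=((hsv[:,:,1]<60)&(hsv[:,:,2]>120)).astype(np.uint8); m[:, :270]=0; m[:,440:]=0; m[:160]=0; m[260:]=0
cs,_=cv2.findContours(m,cv2.RETR_EXTERNAL,cv2.CHAIN_APPROX_NONE); c=max(cs,key=cv2.contourArea)[:,0,:]
def fit(p,ax): # robust line: returns world pts
    l=cv2.fitLine(p.astype(np.float32),cv2.DIST_HUBER,0,.01,.01).ravel(); return l
left=c[(c[:,0]<292)&(c[:,1]>182)&(c[:,1]<232)]; bot=c[(c[:,1]>225)&(c[:,0]>340)&(c[:,0]<420)]; botl=c[(c[:,1]>225)&(c[:,0]>287)&(c[:,0]<325)]; right=c[(c[:,0]>415)&(c[:,1]>190)&(c[:,1]<240)]
tp=c[(c[:,1]<195)&(c[:,0]>345)&(c[:,0]<420)]; tl=c[(c[:,1]<195)&(c[:,0]>298)&(c[:,0]<328)]
for n,q in (("left",left),("right",right),("bot",bot),("botl",botl),("top",tp),("topl",tl)):
    l=fit(q,0); a=ray("top",l[2:]-l[:2]*20,119); b=ray("top",l[2:]+l[:2]*20,119); d=b-a
    print(n,len(q),a[:2].round(1),b[:2].round(1),"ang",np.degrees(np.arctan2(d[1],d[0])).round(2))
E
```

```text
lipA [677.9 142.8 116.2] top ray [680.5 143.1 119. ] side ray [673.3 145.3 119. ]
lipB [486.2 147.4 119.2] top ray [486.9 147.4 119. ] side ray [485.6 147.2 119. ]
pull [ 572.1 -188.1  132.1] top ray [ 572.  -186.5  144. ] side ray [ 566.2 -173.9  144. ]
left 49 [514.3 150.4] [647.  145.7] ang -2.02
right 49 [ 499.5 -309.6] [ 631.6 -313.6] ang -1.74
bot 79 [ 480.2 -103.2] [ 475.7 -232.2] ang -91.96
botl 37 [492.3 139.6] [485.2  10.1] ang -93.15
top 74 [ 676.3 -108.3] [ 671.8 -239.2] ang -91.99
topl 29 [676.3 111. ] [673.2 -20.5] ang -91.37
```

The case yaw is ≈ -1.95° and its origin ≈ (576, -81). Measured widths and heights agree with the given sizes, and the door is about 88 mm open. I'm moving above the cover.

```bash
python3 - <<'E'
from h import *
st(); togo((459.5,320.5,160),(np.pi,0,2.866))
E
```

```text
0.1 [ 174.3 -599.8  230.6] [-3.14   0.     0.283] F [ 0.2  0.9 -0.1] open 85.5 gf 0.0 q [-1.29  0.35  1.63 -0.    1.16 -0.  ]
shift [ 10.61 -16.08   1.43] turn [-0.000e+00 -2.000e-02 -2.467e+01]
```

>>> drive_tool([
  {"x": 10.6,"y": -16.1,"z": 0.9,"az": -24.7,"hand": 55},
  {"x": 10.6,"y": -16.1,"z": 0.9,"az": -24.7,"hand": 55},
  {"x": 10.6,"y": -16.1,"z": 0.9,"az": -24.7,"hand": 55},
  {"x": 10.6,"y": -16.1,"z": 0.9,"az": -24.7,"hand": 55},
  {"x": 10.6,"y": -16.1,"z": 0.9,"az": -24.7,"hand": 55},
  {"x": 10.6,"y": -16.1,"z": 0.9,"az": -24.7,"hand": 55},
  {"x": 10.6,"y": -16.1,"z": 0.9,"az": -24.7,"hand": 55},
  {"x": 10.6,"y": -16.1,"z": 0.9,"az": -24.7,"hand": 55},
])

```text
invalid input
```

```bash
python3 - <<'E'
from h import *
st(); togo((459.5,320.5,160),(np.pi,0,2.866))
E
```

```text
0.1 [ 174.3 -599.8  230.6] [-3.14   0.     0.283] F [ 0.2  0.9 -0.1] open 85.5 gf 0.0 q [-1.29  0.35  1.63 -0.    1.16 -0.  ]
shift [ 10.61 -16.08   1.43] turn [-0.000e+00 -2.000e-02 -2.467e+01]
```

>>> drive_tool([
  {"x": 10.6,"y": -16.1,"z": 0.9,"ax": 0,"ay": 0,"az": -24.7,"hand": 55},
  {"x": 10.6,"y": -16.1,"z": 0.9,"ax": 0,"ay": 0,"az": -24.7,"hand": 55},
  {"x": 10.6,"y": -16.1,"z": 0.9,"ax": 0,"ay": 0,"az": -24.7,"hand": 55},
  {"x": 10.6,"y": -16.1,"z": 0.9,"ax": 0,"ay": 0,"az": -24.7,"hand": 55},
  {"x": 10.6,"y": -16.1,"z": 0.9,"ax": 0,"ay": 0,"az": -24.7,"hand": 55},
  {"x": 10.6,"y": -16.1,"z": 0.9,"ax": 0,"ay": 0,"az": -24.7,"hand": 55},
  {"x": 10.6,"y": -16.1,"z": 0.9,"ax": 0,"ay": 0,"az": -24.7,"hand": 55},
  {"x": 10.6,"y": -16.1,"z": 0.9,"ax": 0,"ay": 0,"az": -24.7,"hand": 55},
])

```text
clock: 0.9
eef_pos: [292.2, -216.5, 212.5]
tcp_rot: [3.141, 0.0, 1.488]
contact_force: [0.6, -0.1, -0.9]
opening: 0.644
grasp_force: 0.0
```

```bash
python3 - <<'E'
from h import *
st(); togo((459.5,320.5,160),(np.pi,0,2.866))
E
```

```text
0.9 [ 292.2 -216.5  212.5] [3.141 0.    1.488] F [ 0.6 -0.1 -0.9] open 55.0 gf 0.0 q [-0.64 -0.05  2.17  0.    1.03 -0.56]
shift [10.98  2.45  1.05] turn [  0.     0.   -13.16]
```

>>> drive_tool([
  {"x": 11,"y": 2.45,"z": 0.7,"ax": 0,"ay": 0,"az": -13.2,"hand": 55},
  {"x": 11,"y": 2.45,"z": 0.7,"ax": 0,"ay": 0,"az": -13.2,"hand": 55},
  {"x": 11,"y": 2.45,"z": 0.7,"ax": 0,"ay": 0,"az": -13.2,"hand": 55},
  {"x": 11,"y": 2.45,"z": 0.7,"ax": 0,"ay": 0,"az": -13.2,"hand": 55},
  {"x": 11,"y": 2.45,"z": 0.7,"ax": 0,"ay": 0,"az": -13.2,"hand": 55},
  {"x": 11,"y": 2.45,"z": 0.7,"ax": 0,"ay": 0,"az": -13.2,"hand": 55},
  {"x": 11,"y": 2.45,"z": 0.7,"ax": 0,"ay": 0,"az": -13.2,"hand": 55},
  {"x": 11,"y": 2.45,"z": 0.7,"ax": 0,"ay": 0,"az": -13.2,"hand": 55},
])

```text
clock: 1.7
eef_pos: [413.0, 164.5, 187.6]
tcp_rot: [-3.142, 0.0, 2.69]
contact_force: [1.3, -1.3, 0.0]
opening: 0.648
grasp_force: 0.0
```

```bash
python3 - <<'E'
from h import *
st(); togo((459.5,320.5,110),(np.pi,0,2.866))
E
```

```text
1.7 [413.  164.5 187.6] [-3.142  0.     2.69 ] F [ 1.3 -1.3  0. ] open 55.3 gf 0.0 q [ 0.38  0.12  2.05 -0.    0.97 -0.74]
shift [0.53 3.21 1.55] turn [-0.    0.   -1.68]
```

>>> drive_tool([
  {"x": 0.53,"y": 3.2,"z": 1.5,"ax": 0,"ay": 0,"az": -1.7,"hand": 55},
  {"x": 0.53,"y": 3.2,"z": 1.5,"ax": 0,"ay": 0,"az": -1.7,"hand": 55},
  {"x": 0.53,"y": 3.2,"z": 1.5,"ax": 0,"ay": 0,"az": -1.7,"hand": 55},
  {"x": 0.53,"y": 3.2,"z": 1.5,"ax": 0,"ay": 0,"az": -1.7,"hand": 55},
  {"x": 0.53,"y": 3.2,"z": 1.5,"ax": 0,"ay": 0,"az": -1.7,"hand": 55},
  {"x": 0.53,"y": 3.2,"z": 1.5,"ax": 0,"ay": 0,"az": -1.7,"hand": 55},
])

```text
clock: 2.3
eef_pos: [459.4, 317.1, 112.1]
tcp_rot: [-3.14, -0.001, 2.862]
contact_force: [-0.4, 0.4, -0.3]
opening: 0.641
grasp_force: 0.0
```

```bash
python3 - <<'E'
from h import *
st(); togo((459.5,320.5,10),(np.pi,0,2.866))
im=imaging.grab_frame("side")[:,:,::-1]; cv2.imwrite("pics/s2.png",cv2.resize(im[240:460,180:440],None,fx=2.5,fy=2.5))
E
```

```text
2.3 [459.4 317.1 112.1] [-3.140e+00 -1.000e-03  2.862e+00] F [-0.4  0.4 -0.3] open 54.7 gf 0.0 q [ 0.6   0.4   1.88 -0.    0.87 -0.69]
shift [0.01 0.07 2.04] turn [-0.02 -0.01 -0.04]
```

View pics/s2.png

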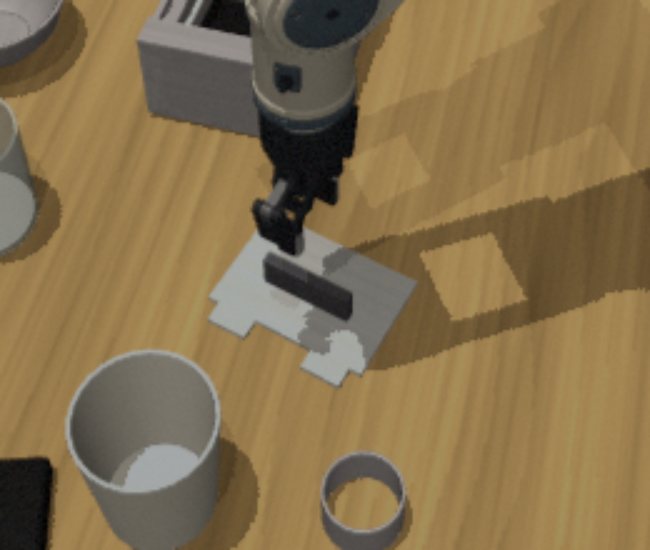

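The gripper hovers over the rib, aligned with it, and the rib is at crop px ≈ (308, 285). I'm descending to grip.

>>> drive_tool([
  {"x": 0,"y": 0,"z": 0.6,"ax": 0,"ay": 0,"az": 0,"hand": 50},
  {"x": 0,"y": 0,"z": 1.2,"ax": 0,"ay": 0,"az": 0,"hand": 50},
  {"x": 0,"y": 0,"z": 1.6,"ax": 0,"ay": 0,"az": 0,"hand": 50},
  {"x": 0,"y": 0,"z": 2.0,"ax": 0,"ay": 0,"az": 0,"hand": 50},
  {"x": 0,"y": 0,"z": 2.0,"ax": 0,"ay": 0,"az": 0,"hand": 50},
])

```text
clock: 2.85
eef_pos: [458.7, 315.2, 11.5]
tcp_rot: [-3.139, -0.002, 2.86]
contact_force: [-0.4, 0.6, 0.0]
opening: 0.582
grasp_force: 0.0
```

>>> drive_tool([
  {"x": 0,"y": 0,"z": 0,"ax": 0,"ay": 0,"az": 0,"hand": 0},
  {"x": 0,"y": 0,"z": 0,"ax": 0,"ay": 0,"az": 0,"hand": 0},
  {"x": 0,"y": 0,"z": 0,"ax": 0,"ay": 0,"az": 0,"hand": 0},
  {"x": 0,"y": 0,"z": 0,"ax": 0,"ay": 0,"az": 0,"hand": 0},
  {"x": 0,"y": 0,"z": 0,"ax": 0,"ay": 0,"az": 0,"hand": 0},
  {"x": 0,"y": 0,"z": 0,"ax": 0,"ay": 0,"az": 0,"hand": 0},
], grip_force=60)

```text
clock: 3.45
eef_pos: [461.3, 317.9, 14.6]
tcp_rot: [3.139, 0.002, 2.861]
contact_force: [0.4, -0.7, 6.1]
opening: 0.127
grasp_force: 59.8
```

```bash
python3 - <<'E'
from h import *
st()
E
```

```text
3.45 [461.3 317.9  14.6] [3.139e+00 2.000e-03 2.861e+00] F [ 0.4 -0.7  6.1] open 10.8 gf 59.8 q [ 0.6   0.55  1.92 -0.    0.67 -0.69]
```

The rib is gripped with the opening near 12 mm. I'm lifting and then carrying the cover to the case.

>>> drive_tool([
  {"x": 0,"y": 0,"z": -0.4,"ax": 0,"ay": 0,"az": 0,"hand": 0},
  {"x": 0,"y": 0,"z": -1,"ax": 0,"ay": 0,"az": 0,"hand": 0},
  {"x": 0,"y": 0,"z": -1.6,"ax": 0,"ay": 0,"az": 0,"hand": 0},
  {"x": 0,"y": 0,"z": -2.2,"ax": 0,"ay": 0,"az": 0,"hand": 0},
  {"x": 0,"y": 0,"z": -2.8,"ax": 0,"ay": 0,"az": 0,"hand": 0},
  {"x": 0,"y": 0,"z": -3.2,"ax": 0,"ay": 0,"az": 0,"hand": 0},
  {"x": 0,"y": 0,"z": -3.2,"ax": 0,"ay": 0,"az": 0,"hand": 0},
])

```text
clock: 4.15
eef_pos: [461.6, 318.4, 176.3]
tcp_rot: [3.137, 0.004, 2.861]
contact_force: [-1.1, -0.1, -2.4]
opening: 0.129
grasp_force: 59.0
```

```bash
cat >> h.py <<'E'
O=np.array([576.,-81.,0]); YAW=-0.034; H=14.6; DX=0.
def pose(y,z,tilt,x=0.):
    Rc=Rn.from_euler("z",YAW)*Rn.from_euler("x",-np.radians(tilt))
    tip=O+Rn.from_euler("z",YAW).apply([x,y,z])
    return tip+Rc.apply([DX,-65.5,H]),(Rc*Rn.from_euler("y",np.pi)).as_euler("xyz")
E
python3 - <<'E'
from h import *
st(); p,e=pose(183,150,10); print(p,e); togo(p,e)
E
```

```text
4.15 [461.6 318.4 176.3] [3.137 0.004 2.861] F [-1.1 -0.1 -2.4] open 11.0 gf 59.0 q [ 0.6   0.31  1.83 -0.    1.   -0.69]
[580.11423931  39.96040676 175.75214883] [-2.96705973e+00  2.22044605e-16  3.10759265e+00]
shift [-3.82 -4.69  0.  ] turn [ 1.7  -0.16 -2.35]
```

>>> drive_tool([
  {"x": -0.8,"y": -0.95,"z": 0,"ax": 0.4,"ay": 0,"az": -0.5,"hand": 0},
  {"x": -1.5,"y": -1.9,"z": 0,"ax": 0.9,"ay": -0.1,"az": -1,"hand": 0},
  {"x": -2.3,"y": -2.85,"z": 0,"ax": 1.3,"ay": -0.1,"az": -1.5,"hand": 0},
  {"x": -3.1,"y": -3.8,"z": 0,"ax": 1.7,"ay": -0.16,"az": -2,"hand": 0},
  {"x": -3.8,"y": -4.7,"z": 0,"ax": 1.7,"ay": -0.16,"az": -2.35,"hand": 0},
  {"x": -3.8,"y": -4.7,"z": 0,"ax": 1.7,"ay": -0.16,"az": -2.35,"hand": 0},
  {"x": -3.8,"y": -4.7,"z": 0,"ax": 1.7,"ay": -0.16,"az": -2.35,"hand": 0},
  {"x": -3.8,"y": -4.7,"z": 0,"ax": 1.7,"ay": -0.16,"az": -2.35,"hand": 0},
])

```text
clock: 4.95
eef_pos: [576.9, 37.5, 171.6]
tcp_rot: [-2.963, -0.007, 3.104]
contact_force: [0.2, -0.1, -1.8]
opening: 0.131
grasp_force: 59.3
```

```bash
python3 - <<'E'
from h import *
st(); p,e=pose(183,125,10); togo(p,e)
a=imaging.grab_frame("top")[:,:,::-1]; b=imaging.grab_frame("side")[:,:,::-1]
cv2.imwrite("pics/top3f.png",a); cv2.imwrite("pics/side3f.png",b)
A=cv2.resize(a[165:290,240:440],None,fx=3,fy=3,interpolation=cv2.INTER_CUBIC); B=cv2.resize(b[150:310,200:400],None,fx=2.9,fy=2.9,interpolation=cv2.INTER_CUBIC)[:,:600]
cv2.imwrite("pics/t3.png",A); cv2.imwrite("pics/s3.png",B)
E
```

```text
4.95 [576.9  37.5 171.6] [-2.963 -0.007  3.104] F [ 0.2 -0.1 -1.8] open 11.2 gf 59.3 q [ 0.16  0.37  1.77 -0.2   1.05 -1.27]
shift [-0.07  0.12  0.4 ] turn [-0.04 -0.07 -0.02]
```

View pics/s3.png

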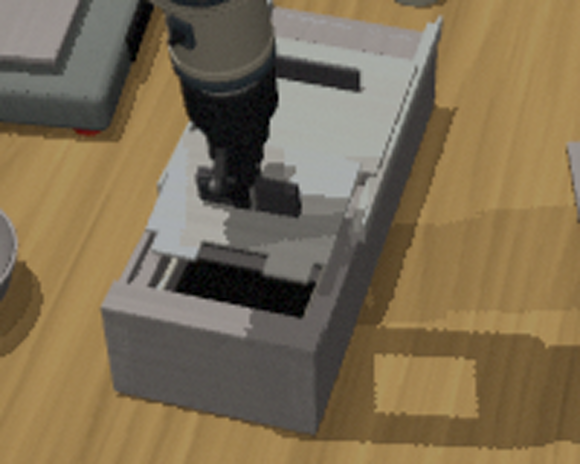

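View pics/t3.png

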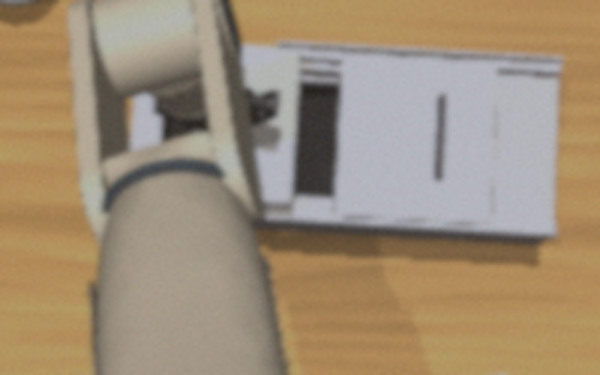

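The side view shows the cover tilted above the bay with its tongues pointing at the lip. The top view shows its plain edge running from about px (340, 182.7) to (337.3, 233.7). I'm checking the lateral offset from these.

```bash
python3 - <<'E'
from h import *
Rz=Rn.from_euler("z",YAW)
def case(X): return Rz.inv().apply(np.asarray(X)-O).round(1)
s=monitor.sense(); Rt=Rn.from_euler("xyz",s["tcp_rot"]); Rc=Rt*Rn.from_euler("y",-np.pi)
def cov(v): return s["eef_pos"]+Rc.apply(np.array(v)-[DX,0,H])
for sx in (82,-82):
    X=cov([sx,-65.5,5]); print("pred plain",X.round(1),proj("top",X).round(1),"side tip",proj("side",cov([.85*sx,65.5,5])).round(1), "case",case(X), "tip", case(cov([.85*sx,65.5,0])))
for uv in ((340,182.7),(337.3,233.7)): print(case(ray("top",uv,cov([0,-65.5,5])[2])))
print("expected lip inner corners case ->side", [proj("side",O+Rz.apply([sx,197,119])).round(1) for sx in (-95,95)],[proj("side",O+Rz.apply([sx,230,119])).round(1) for sx in (-95,95)])
print("bay/crossbar ->top", [proj("top",O+Rz.apply([sx,73,112])).round(1) for sx in (-88,88)],"pull ends?", [proj("top",O+Rz.apply([sx,-106,144])).round(1) for sx in (-45,45)])
# local edge rows in the top view: lateral scan of columns for plate edge
g=cv2.cvtColor(cv2.imread("pics/top3f.png"),cv2.COLOR_BGR2HSV)
for c in (330,333,336): print(c,"V",g[176:190,c,2].tolist(),"|",g[226:242,c,2].tolist())
E
```

```text
pred plain [656.3 -29.6 173.6] [338.9 181.5] side tip [250.  236.5] case [ 78.5  54.1 173.6] tip [ 66.1 182.2 145.5]
pred plain [492.4 -23.9 174.7] [335.9 232.4] side tip [303.8 247.1] case [-85.5  54.2 174.7] tip [-73.3 182.3 146.5]
[ 74.6  50.3 174.1]
[-89.2  49.8 174.1]
expected lip inner corners case ->side [array([311. , 261.8]), array([238.4, 246.8])] [array([307.3, 271.6]), array([233.6, 256.2])]
bay/crossbar ->top [array([329.7, 235.6]), array([332.8, 182.9])] pull ends? [array([386.5, 224.2]), array([387.7, 196.6])]
330 V [179, 180, 179, 176, 175, 180, 189, 190, 187, 185, 181, 181, 178, 180] | [191, 189, 191, 190, 190, 178, 152, 124, 124, 138, 150, 149, 115, 77, 70, 76]
333 V [179, 177, 173, 158, 151, 171, 185, 189, 183, 181, 180, 181, 179, 184] | [191, 189, 191, 190, 189, 182, 157, 127, 124, 137, 151, 156, 123, 82, 72, 82]
336 V [177, 179, 173, 154, 145, 167, 179, 181, 181, 181, 181, 180, 180, 181] | [174, 176, 173, 173, 172, 164, 148, 129, 131, 143, 151, 155, 123, 84, 72, 80]
```

```bash
sed -i 's/DX=0\./DX=1.5/' h.py; python3 - <<'E'
from h import *
for z in (120,104): p,e=pose(184,z,10); togo(p,e)
E
```

```text
shift [-0.1   0.13  0.51] turn [-0.03 -0.06  0.01]
shift [-0.1   0.18  0.82] turn [-0.03 -0.06  0.01]
```

>>> drive_tool([
  {"x": -0.1,"y": 0.05,"z": 0.1,"ax": 0,"ay": -0.06,"az": 0,"hand": 0},
  {"x": -0.1,"y": 0.1,"z": 0.25,"ax": 0,"ay": -0.06,"az": 0,"hand": 0},
  {"x": -0.1,"y": 0.12,"z": 0.4,"ax": 0,"ay": -0.06,"az": 0,"hand": 0},
  {"x": -0.1,"y": 0.13,"z": 0.5,"ax": 0,"ay": -0.06,"az": 0,"hand": 0},
  {"x": -0.1,"y": 0.15,"z": 0.6,"ax": 0,"ay": -0.06,"az": 0,"hand": 0},
  {"x": -0.1,"y": 0.17,"z": 0.7,"ax": 0,"ay": -0.06,"az": 0,"hand": 0},
  {"x": -0.1,"y": 0.17,"z": 0.7,"ax": 0,"ay": -0.06,"az": 0,"hand": 0},
])

```text
clock: 5.75
eef_pos: [581.9, 40.8, 136.0]
tcp_rot: [-2.963, -0.0, 3.108]
contact_force: [-0.7, 0.8, -2.1]
opening: 0.127
grasp_force: 59.2
```

```bash
cat >> h.py <<'E'
Rz=Rn.from_euler("z",YAW)
def where():
    s=st(); Rc=Rn.from_euler("xyz",s["tcp_rot"])*Rn.from_euler("y",-np.pi)
    f=lambda v: Rz.inv().apply(s["eef_pos"]+Rc.apply(np.array(v)-[DX,0,H])-O).round(1)
    print("tip",f([0,65.5,0]),"plain",f([0,-65.5,0]),"Fcase",Rz.inv().apply(s["contact_force"]).round(1))
E
python3 - <<'E'
from h import *
where()
for y,z in ((184,104),(200,104),(213,103)): p,e=pose(y,z,10); togo(p,e)
b=imaging.grab_frame("side")[:,:,::-1]
cv2.imwrite("pics/s4.png",cv2.resize(b[170:300,210:350],None,fx=4.3,fy=4.3,interpolation=cv2.INTER_CUBIC))
E
```

```text
5.75 [581.9  40.8 136. ] [-2.963 -0.     3.108] F [-0.7  0.8 -2.1] open 10.8 gf 59.2 q [ 0.17  0.42  1.79 -0.21  0.98 -1.25]
tip [  0.2 183.8 110. ] plain [  0.3  54.9 133.3] Fcase [-0.7  0.8 -2.1]
shift [0.01 0.02 0.12] turn [-0.04 -0.    0.01]
shift [0.01 0.34 0.07] turn [-0.04 -0.    0.01]
shift [0.01 0.6  0.04] turn [-0.04 -0.    0.01]
```

View pics/s4.png

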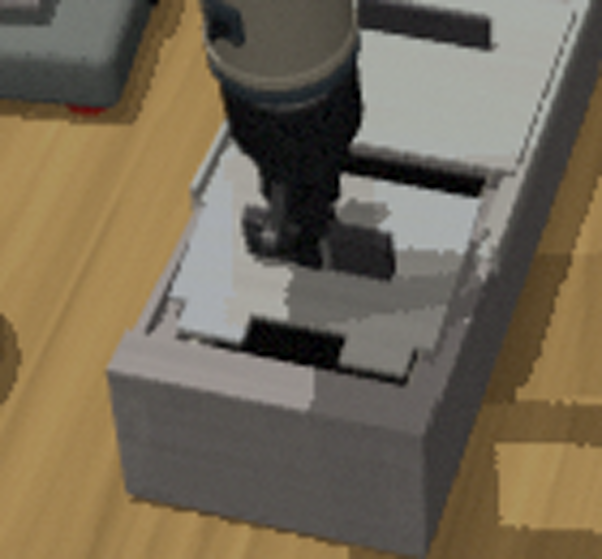

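The side view shows the cover between the cheeks and roughly centred. The tongue tips, at crop px ≈ (210, 345) and (380, 378), are just in front of the lip. I'm lowering 6 mm and then sliding in.

>>> drive_tool([
  {"x": 0,"y": 0.02,"z": 0.07,"ax": 0,"ay": 0,"az": 0,"hand": 0},
  {"x": 0,"y": 0.02,"z": 0.13,"ax": 0,"ay": 0,"az": 0,"hand": 0},
  {"x": 0,"y": 0.02,"z": 0.13,"ax": 0,"ay": 0,"az": 0,"hand": 0},
  {"x": 0,"y": 0.1,"z": 0.12,"ax": 0,"ay": 0,"az": 0,"hand": 0},
  {"x": 0,"y": 0.2,"z": 0.11,"ax": 0,"ay": 0,"az": 0,"hand": 0},
  {"x": 0,"y": 0.3,"z": 0.09,"ax": 0,"ay": 0,"az": 0,"hand": 0},
  {"x": 0,"y": 0.38,"z": 0.08,"ax": 0,"ay": 0,"az": 0,"hand": 0},
  {"x": 0,"y": 0.38,"z": 0.08,"ax": 0,"ay": 0,"az": 0,"hand": 0},
])

```text
clock: 6.6
eef_pos: [583.1, 59.6, 129.6]
tcp_rot: [-2.964, 0.001, 3.109]
contact_force: [-0.4, 0.5, -1.8]
opening: 0.123
grasp_force: 59.3
```

```bash
python3 - <<'E'
from h import *
where()
for y,z in ((205,103),(213,103)): p,e=pose(y,z,10); togo(p,e)
E
```

```text
6.6 [583.1  59.6 129.6] [-2.964e+00  1.000e-03  3.109e+00] F [-0.4  0.5 -1.8] open 10.5 gf 59.3 q [ 0.2   0.43  1.78 -0.21  0.98 -1.22]
tip [  0.8 202.7 103.6] plain [  0.9  73.7 126.8] Fcase [-0.4  0.5 -1.8]
shift [0.02 0.05 0.01] turn [-0.03  0.01  0.01]
shift [ 0.02  0.2  -0.02] turn [-0.03  0.01  0.01]
```

>>> drive_tool([
  {"x": 0,"y": 0.06,"z": 0,"ax": 0,"ay": 0,"az": 0,"hand": 0},
  {"x": 0,"y": 0.12,"z": -0.01,"ax": 0,"ay": 0,"az": 0,"hand": 0},
  {"x": 0,"y": 0.18,"z": -0.02,"ax": 0,"ay": 0,"az": 0,"hand": 0},
  {"x": 0,"y": 0.18,"z": -0.02,"ax": 0,"ay": 0,"az": 0,"hand": 0},
])

```text
clock: 7.0
eef_pos: [583.4, 68.3, 128.9]
tcp_rot: [-2.963, 0.001, 3.109]
contact_force: [0.0, 0.3, -2.2]
opening: 0.13
grasp_force: 59.3
```

```bash
python3 - <<'E'
from h import *
where()
E
```

```text
7.0 [583.4  68.3 128.9] [-2.963e+00  1.000e-03  3.109e+00] F [ 0.   0.3 -2.2] open 11.1 gf 59.3 q [ 0.21  0.43  1.78 -0.21  0.98 -1.2 ]
tip [  0.8 211.3 103. ] plain [  0.9  82.4 126.2] Fcase [-0.   0.3 -2.2]
```

>>> drive_tool([
  {"x": 0,"y": 0.04,"z": 0,"ax": 0,"ay": 0,"az": 0,"hand": 0},
  {"x": 0,"y": 0.06,"z": -0.01,"ax": 0,"ay": 0,"az": 0,"hand": 0},
  {"x": 0,"y": 0.06,"z": -0.01,"ax": 0,"ay": 0,"az": 0,"hand": 0},
])

```text
clock: 7.3
eef_pos: [583.5, 71.0, 128.9]
tcp_rot: [-2.963, 0.001, 3.108]
contact_force: [-0.3, -0.3, -2.7]
opening: 0.126
grasp_force: 59.3
```

```bash
python3 - <<'E'
from h import *
where()
E
```

```text
7.3 [583.5  71.  128.9] [-2.963e+00  1.000e-03  3.108e+00] F [-0.3 -0.3 -2.7] open 10.8 gf 59.3 q [ 0.22  0.43  1.78 -0.21  0.98 -1.2 ]
tip [  0.8 214.1 103. ] plain [  0.8  85.1 126.2] Fcase [-0.3 -0.3 -2.7]
```

>>> drive_tool([
  {"x": 0,"y": 0.04,"z": 0,"ax": 0,"ay": 0,"az": 0,"hand": 0},
  {"x": 0,"y": 0.08,"z": -0.01,"ax": 0,"ay": 0,"az": 0,"hand": 0},
  {"x": 0,"y": 0.08,"z": -0.01,"ax": 0,"ay": 0,"az": 0,"hand": 0},
])

```text
clock: 7.6
eef_pos: [583.5, 71.9, 129.4]
tcp_rot: [-2.958, 0.0, 3.109]
contact_force: [0.4, -15.3, 2.5]
opening: 0.126
grasp_force: 60.0
```

```bash
python3 - <<'E'
from h import *
where()
E
```

```text
7.6 [583.5  71.9 129.4] [-2.958  0.     3.109] F [  0.4 -15.3   2.5] open 10.8 gf 60.0 q [ 0.22  0.44  1.78 -0.21  0.99 -1.19]
tip [  0.7 214.8 103. ] plain [  0.9  86.  127. ] Fcase [  0.9 -15.3   2.5]
```

The contact at tip y ≈ 215 mm is the end wall, where it should be. I'm backing off about 2.5 mm and swinging the cover down about the tips.

```bash
python3 - <<'E'
from h import *
for y,z,t in ((212.5,103,10),(212.5,102,6.5),(212.5,101.5,3),(212.5,101,0)): p,e=pose(y,z,t); togo(p,e)
E
```

```text
shift [ 0.02 -0.05  0.02] turn [-0.09  0.01  0.01]
shift [ 0.02 -0.06  0.12] turn [-0.67  0.01  0.01]
shift [ 0.02 -0.07  0.21] turn [-1.25  0.    0.01]
shift [ 0.02 -0.07  0.29] turn [-1.75  0.    0.01]
```

>>> drive_tool([
  {"x": 0,"y": -0.1,"z": 0.02,"ax": 0,"ay": 0,"az": 0,"hand": 0},
  {"x": 0,"y": -0.1,"z": 0.02,"ax": 0,"ay": 0,"az": 0,"hand": 0},
  {"x": 0,"y": -0.11,"z": 0.07,"ax": -0.35,"ay": 0,"az": 0,"hand": 0},
  {"x": 0,"y": -0.11,"z": 0.12,"ax": -0.65,"ay": 0,"az": 0,"hand": 0},
  {"x": 0,"y": -0.12,"z": 0.17,"ax": -0.95,"ay": 0,"az": 0,"hand": 0},
  {"x": 0,"y": -0.12,"z": 0.21,"ax": -1.2,"ay": 0,"az": 0,"hand": 0},
  {"x": 0,"y": -0.12,"z": 0.21,"ax": -1.2,"ay": 0,"az": 0,"hand": 0},
])

```text
clock: 8.3
eef_pos: [583.1, 66.9, 119.2]
tcp_rot: [-3.09, 0.001, 3.107]
contact_force: [-0.6, -0.4, -2.6]
opening: 0.133
grasp_force: 59.7
```

```bash
python3 - <<'E'
from h import *
where()
for z in (101,100): p,e=pose(212,z,0); togo(p,e)
E
```

```text
8.3 [583.1  66.9 119.2] [-3.090e+00  1.000e-03  3.107e+00] F [-0.6 -0.4 -2.6] open 11.3 gf 59.7 q [ 0.14  0.43  1.8  -0.06  0.92 -1.36]
tip [  0.6 212.7 101.2] plain [  0.6  81.9 108. ] Fcase [-0.5 -0.4 -2.6]
shift [ 0.01 -0.03  0.07] turn [-0.5   0.01 -0.  ]
shift [ 0.01 -0.03  0.09] turn [-0.5   0.01 -0.  ]
```

>>> drive_tool([
  {"x": 0,"y": -0.01,"z": 0.03,"ax": -0.2,"ay": 0,"az": 0,"hand": 0},
  {"x": 0,"y": -0.02,"z": 0.06,"ax": -0.4,"ay": 0,"az": 0,"hand": 0},
  {"x": 0,"y": -0.02,"z": 0.08,"ax": -0.5,"ay": 0,"az": 0,"hand": 0},
  {"x": 0,"y": -0.02,"z": 0.1,"ax": -0.5,"ay": 0,"az": 0,"hand": 0},
  {"x": 0,"y": -0.02,"z": 0.1,"ax": -0.5,"ay": 0,"az": 0,"hand": 0},
])

```text
clock: 8.8
eef_pos: [583.3, 65.8, 114.6]
tcp_rot: [-3.141, 0.001, 3.108]
contact_force: [-1.0, -1.0, 0.2]
opening: 0.129
grasp_force: 60.1
```

```bash
python3 - <<'E'
from h import *
where()
E
```

```text
8.8 [583.3  65.8 114.6] [-3.141e+00  1.000e-03  3.108e+00] F [-1.  -1.   0.2] open 11.0 gf 60.1 q [ 0.11  0.43  1.81 -0.    0.9  -1.43]
tip [  0.8 212.4 100. ] plain [  0.8  81.4 100.1] Fcase [-1.  -1.   0.2]
```

The cover is seated level with light contact. I'm releasing it and rising.

>>> drive_tool([
  {"x": 0,"y": 0,"z": 0.02,"ax": 0,"ay": 0,"az": 0,"hand": 0},
  {"x": 0,"y": 0,"z": 0.02,"ax": 0,"ay": 0,"az": 0,"hand": 16},
  {"x": 0,"y": 0,"z": 0,"ax": 0,"ay": 0,"az": 0,"hand": 30},
  {"x": 0,"y": 0,"z": 0,"ax": 0,"ay": 0,"az": 0,"hand": 36},
  {"x": 0,"y": 0,"z": -0.3,"ax": 0,"ay": 0,"az": 0,"hand": 36},
  {"x": 0,"y": 0,"z": -0.8,"ax": 0,"ay": 0,"az": 0,"hand": 36},
  {"x": 0,"y": 0,"z": -1.6,"ax": 0,"ay": 0,"az": 0,"hand": 36},
  {"x": 0,"y": 0,"z": -1.8,"ax": 0,"ay": 0,"az": 0,"hand": 36},
])

```text
clock: 9.6
eef_pos: [585.5, 66.3, 209.6]
tcp_rot: [3.141, 0.007, 3.108]
contact_force: [0.2, 0.2, 1.0]
opening: 0.421
grasp_force: 0.0
```

```bash
python3 - <<'E'
from h import *
st()
# behind the pull: case y -106; stand clear at y=-145, z 205
X=O+Rz.apply([0,-146,205]); e=(Rz*Rn.from_euler("y",np.pi)).as_euler("xyz"); print(X); togo(X,e)
E
```

```text
9.6 [585.5  66.3 209.6] [3.141 0.007 3.108] F [0.2 0.2 1. ] open 35.9 gf 0.0 q [ 0.11  0.32  1.74 -0.    1.08 -1.43]
[ 571.03695634 -226.91562013  205.        ]
shift [ 0.09 -5.87  0.09] turn [0.01 0.07 0.01]
```

>>> drive_tool([
  {"x": 0.1,"y": -1,"z": 0,"ax": 0,"ay": 0,"az": 0,"hand": 0},
  {"x": 0.1,"y": -2,"z": 0,"ax": 0,"ay": 0,"az": 0,"hand": 0},
  {"x": 0.1,"y": -3,"z": 0,"ax": 0,"ay": 0,"az": 0,"hand": 0},
  {"x": 0.1,"y": -4,"z": 0,"ax": 0,"ay": 0,"az": 0,"hand": 0},
  {"x": 0.1,"y": -5,"z": 0,"ax": 0,"ay": 0,"az": 0,"hand": 0},
  {"x": 0.1,"y": -5.9,"z": 0,"ax": 0,"ay": 0,"az": 0,"hand": 0},
  {"x": 0.1,"y": -5.9,"z": 0,"ax": 0,"ay": 0,"az": 0,"hand": 0},
  {"x": 0.1,"y": -5.9,"z": 0,"ax": 0,"ay": 0,"az": 0,"hand": 0},
])

```text
clock: 10.4
eef_pos: [568.0, -229.6, 204.7]
tcp_rot: [3.142, 0.001, 3.106]
contact_force: [-0.2, 0.6, 0.0]
opening: 0.0
grasp_force: 0.0
```

```bash
python3 - <<'E'
from h import *
st()
X=O+Rz.apply([0,-146,130]); e=(Rz*Rn.from_euler("y",np.pi)).as_euler("xyz"); print(X); togo(X,e)
b=imaging.grab_frame("side")[:,:,::-1]
cv2.imwrite("pics/s5.png",cv2.resize(b[130:300,220:370],None,fx=3.5,fy=3.5,interpolation=cv2.INTER_CUBIC))
E
```

```text
10.4 [ 568.  -229.6  204.7] [3.142e+00 1.000e-03 3.106e+00] F [-0.2  0.6  0. ] open 0.0 gf 0.0 q [-0.39  0.36  1.69  0.    1.09 -1.92]
[ 571.03695634 -226.91562013  130.        ]
shift [-0.06  0.06  1.49] turn [ 0.    0.01 -0.02]
```

View pics/s5.png

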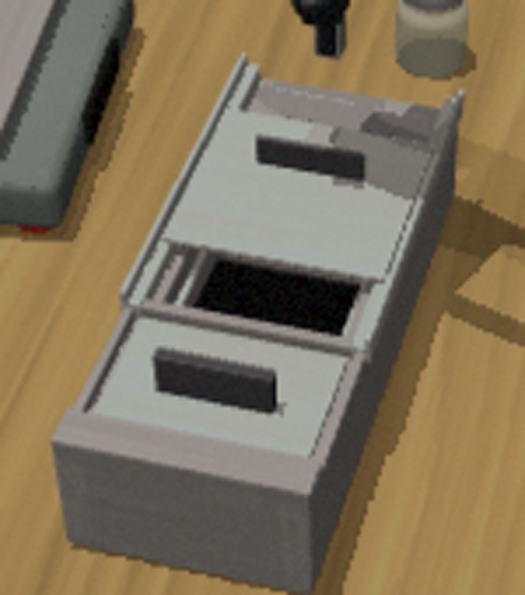

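The cover lies flat in the bay with its tongues under the lip. The fingers stand behind the pull and clear of it. I'm descending there.

>>> drive_tool([
  {"x": -0.05,"y": 0,"z": 0.6,"ax": 0,"ay": 0,"az": 0,"hand": 0},
  {"x": -0.05,"y": 0,"z": 1.1,"ax": 0,"ay": 0,"az": 0,"hand": 0},
  {"x": -0.05,"y": 0,"z": 1.45,"ax": 0,"ay": 0,"az": 0,"hand": 0},
  {"x": -0.05,"y": 0,"z": 1.45,"ax": 0,"ay": 0,"az": 0,"hand": 0},
  {"x": -0.05,"y": 0.1,"z": 1.45,"ax": 0,"ay": 0,"az": 0,"hand": 0},
  {"x": -0.05,"y": 0.2,"z": 1.45,"ax": 0,"ay": 0,"az": 0,"hand": 0},
  {"x": -0.05,"y": 0.3,"z": 1.45,"ax": 0,"ay": 0,"az": 0,"hand": 0},
])

```text
clock: 11.15
eef_pos: [572.2, -213.2, 133.3]
tcp_rot: [-3.141, 0.003, 3.109]
contact_force: [-0.7, -0.5, -0.8]
opening: 0.004
grasp_force: 0.0
```

```bash
cat >> h.py <<'E'
def push():
    s=st(); print("case tcp",Rz.inv().apply(s["eef_pos"]-O).round(1),"F",Rz.inv().apply(s["contact_force"]).round(1))
E
python3 -c "from h import *; push()"
```

```text
11.15 [ 572.2 -213.2  133.3] [-3.141e+00  3.000e-03  3.109e+00] F [-0.7 -0.5 -0.8] open 0.3 gf 0.0 q [-0.36  0.44  1.75  0.    0.95 -1.9 ]
case tcp [   0.6 -132.2  133.3] F [-0.7 -0.5 -0.8]
```

>>> drive_tool([
  {"x": 0,"y": 0.1,"z": 0,"ax": 0,"ay": 0,"az": 0,"hand": 0},
  {"x": 0,"y": 0.2,"z": 0,"ax": 0,"ay": 0,"az": 0,"hand": 0},
  {"x": 0,"y": 0.3,"z": 0,"ax": 0,"ay": 0,"az": 0,"hand": 0},
  {"x": 0,"y": 0.4,"z": 0,"ax": 0,"ay": 0,"az": 0,"hand": 0},
  {"x": 0,"y": 0.5,"z": 0,"ax": 0,"ay": 0,"az": 0,"hand": 0},
  {"x": 0,"y": 0.6,"z": 0,"ax": 0,"ay": 0,"az": 0,"hand": 0},
  {"x": 0,"y": 0.7,"z": 0,"ax": 0,"ay": 0,"az": 0,"hand": 0},
  {"x": 0,"y": 0.8,"z": 0,"ax": 0,"ay": 0,"az": 0,"hand": 0},
])

```text
clock: 11.95
eef_pos: [572.9, -173.5, 132.1]
tcp_rot: [-3.141, 0.001, 3.108]
contact_force: [-0.5, -2.8, 3.1]
opening: -0.002
grasp_force: 1.5
```

```bash
python3 -c "from h import *; push()"
```

```text
11.95 [ 572.9 -173.5  132.1] [-3.141e+00  1.000e-03  3.108e+00] F [-0.5 -2.8  3.1] open -0.1 gf 1.5 q [-0.3   0.42  1.78 -0.    0.94 -1.83]
case tcp [  0.  -92.6 132.1] F [-0.4 -2.9  3.1]
```

>>> drive_tool([
  {"x": 0,"y": 0.1,"z": 0,"ax": 0,"ay": 0,"az": 0,"hand": 0},
  {"x": 0,"y": 0.2,"z": 0,"ax": 0,"ay": 0,"az": 0,"hand": 0},
  {"x": 0,"y": 0.3,"z": 0,"ax": 0,"ay": 0,"az": 0,"hand": 0},
  {"x": 0,"y": 0.4,"z": 0,"ax": 0,"ay": 0,"az": 0,"hand": 0},
  {"x": 0,"y": 0.5,"z": 0,"ax": 0,"ay": 0,"az": 0,"hand": 0},
  {"x": 0,"y": 0.6,"z": 0,"ax": 0,"ay": 0,"az": 0,"hand": 0},
  {"x": 0,"y": 0.7,"z": 0,"ax": 0,"ay": 0,"az": 0,"hand": 0},
  {"x": 0,"y": 0.8,"z": 0,"ax": 0,"ay": 0,"az": 0,"hand": 0},
])

```text
clock: 12.75
eef_pos: [574.1, -133.5, 132.0]
tcp_rot: [-3.141, 0.001, 3.108]
contact_force: [0.7, -3.4, 2.3]
opening: -0.0
grasp_force: 1.5
```

```bash
python3 -c "from h import *; push()"
```

```text
12.75 [ 574.1 -133.5  132. ] [-3.141e+00  1.000e-03  3.108e+00] F [ 0.7 -3.4  2.3] open -0.0 gf 1.5 q [-0.23  0.41  1.8  -0.    0.93 -1.77]
case tcp [-1.00e-01 -5.25e+01  1.32e+02] F [ 0.8 -3.4  2.3]
```

>>> drive_tool([
  {"x": 0,"y": 0.06,"z": 0,"ax": 0,"ay": 0,"az": 0,"hand": 0},
  {"x": 0,"y": 0.12,"z": 0,"ax": 0,"ay": 0,"az": 0,"hand": 0},
  {"x": 0,"y": 0.18,"z": 0,"ax": 0,"ay": 0,"az": 0,"hand": 0},
  {"x": 0,"y": 0.24,"z": 0,"ax": 0,"ay": 0,"az": 0,"hand": 0},
  {"x": 0,"y": 0.3,"z": 0,"ax": 0,"ay": 0,"az": 0,"hand": 0},
])

```text
clock: 13.25
eef_pos: [574.5, -118.7, 132.0]
tcp_rot: [-3.141, 0.001, 3.108]
contact_force: [1.6, -2.4, 1.5]
opening: -0.002
grasp_force: 1.4
```

```bash
python3 -c "from h import *; push()"
```

```text
13.25 [ 574.5 -118.7  132. ] [-3.141e+00  1.000e-03  3.108e+00] F [ 1.6 -2.4  1.5] open -0.1 gf 1.4 q [-0.21  0.41  1.8  -0.    0.93 -1.74]
case tcp [ -0.2 -37.7 132. ] F [ 1.7 -2.4  1.5]
```

>>> drive_tool([
  {"x": 0,"y": 0.04,"z": 0,"ax": 0,"ay": 0,"az": 0,"hand": 0},
  {"x": 0,"y": 0.08,"z": 0,"ax": 0,"ay": 0,"az": 0,"hand": 0},
  {"x": 0,"y": 0.12,"z": 0,"ax": 0,"ay": 0,"az": 0,"hand": 0},
  {"x": 0,"y": 0.14,"z": 0,"ax": 0,"ay": 0,"az": 0,"hand": 0},
])

```text
clock: 13.65
eef_pos: [574.8, -114.4, 132.1]
tcp_rot: [-3.137, 0.001, 3.11]
contact_force: [1.2, -21.4, -0.7]
opening: 0.001
grasp_force: 10.3
```

```bash
python3 -c "from h import *; push()"
```

```text
13.65 [ 574.8 -114.4  132.1] [-3.137e+00  1.000e-03  3.110e+00] F [  1.2 -21.4  -0.7] open 0.0 gf 10.3 q [-0.2   0.4   1.81 -0.01  0.93 -1.73]
case tcp [-1.000e-01 -3.340e+01  1.321e+02] F [  1.9 -21.3  -0.7]
```

The push force stepped to 21 N at TCP y = -33 mm, where the stop is expected. I'm backing off, rising and checking.

>>> drive_tool([
  {"x": 0,"y": -0.1,"z": 0,"ax": 0,"ay": 0,"az": 0,"hand": 0},
  {"x": 0,"y": -0.3,"z": 0,"ax": 0,"ay": 0,"az": 0,"hand": 0},
  {"x": 0,"y": -0.5,"z": 0,"ax": 0,"ay": 0,"az": 0,"hand": 0},
  {"x": 0,"y": -0.6,"z": -0.6,"ax": 0,"ay": 0,"az": 0,"hand": 0},
  {"x": 0,"y": -1.2,"z": -1.4,"ax": 0,"ay": 0,"az": 0,"hand": 0},
  {"x": 0,"y": -2,"z": -2,"ax": 0,"ay": 0,"az": 0,"hand": 0},
  {"x": 0,"y": -2.6,"z": -2.4,"ax": 0,"ay": 0,"az": 0,"hand": 0},
  {"x": 0,"y": -2.6,"z": -2.4,"ax": 0,"ay": 0,"az": 0,"hand": 0},
])

```text
clock: 14.45
eef_pos: [571.5, -246.1, 255.4]
tcp_rot: [-3.139, 0.006, 3.105]
contact_force: [0.5, -0.1, 0.4]
opening: -0.006
grasp_force: 0.0
```

```bash
python3 - <<'E'
from h import *
push()
b=imaging.grab_frame("side")[:,:,::-1]
cv2.imwrite("pics/s6.png",cv2.resize(b[130:300,220:370],None,fx=3.5,fy=3.5,interpolation=cv2.INTER_CUBIC))
print([proj("side",O+Rz.apply([sx,-18,144])).round(1) for sx in (-45,45)])
E
```

```text
14.45 [ 571.5 -246.1  255.4] [-3.139  0.006  3.105] F [ 0.5 -0.1  0.4] open -0.5 gf 0.0 q [-0.41  0.32  1.62 -0.    1.19 -1.94]
case tcp [   1.1 -165.1  255.4] F [ 0.5 -0.1  0.4]
[array([314.7, 194.4]), array([283. , 188.6])]
```

View pics/s6.png

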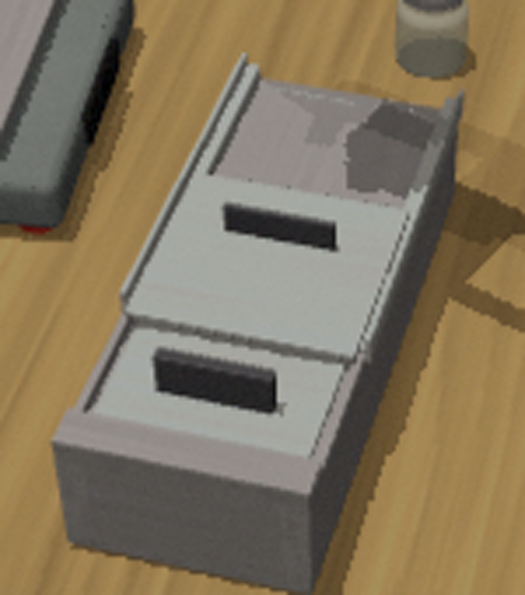

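The door's edge lies over the crossbar and the cover is flat. The pull's top ends are at px ≈ (284, 189) and (316, 193), matching the shut prediction, so I'm handing in.

```bash
python3 -c "from rig import r; print(r.sign_off())"
```

```text
the job is handed in; nothing more can be done
None
```

The case is closed and the job is handed in. The cover lies flat with its tongues under the lip, and the door was pushed slowly to its stop. The jar, tub and cutter were never touched, and the arm is clear of everything after 14.5 s of the 48 s allowed.

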